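Tip battery packs into a row along a tray fence and set a straight bar flush against them

ROBOT

A 6-joint arm with a two-finger parallel gripper is mounted at the origin on the work surface. World frame = base frame: x ahead of the robot, y to its left, z up, the work surface at z = 0. Lengths are in mm, angles in rad, forces in N, time in s.
With the tool pointing down it reaches from about 150 to 775 mm from the base axis. Payload 6.1 kg.
Tool frame: the origin (TCP) lies at the very end of the fingers, on their centre line; the grasp point (between the pads) lies 19 mm behind it; y points along the fingers, x is the direction in which the jaws open and shut, and the axes are right-handed (so a half turn about y gives the same grasp; the last joint's range is limited). The gripper opens to 85 mm and grips with 20 to 120 N. Pads are 22 mm wide; open, the fingers measure 114 mm over their backs; the gripper's body (76 mm by 85 mm) begins 54 mm behind the grasp point. The pads swing forward as they close: fully open they stand 13 mm farther back than shut.
Start: joints at [1.138, 0.126, -0.04, 1.405, 0, 1.571], TCP at [220.184, 476.579, 231.295] pointing down, gripper open.
Joint ranges: [-2.72, 2.72], [-0.95, 1.95], [-1.27, 1.35], [-1.78, 2.02], [-1.46, 1.47], [-3.14, 3.14]. Speed limits (rad/s): [2.39, 2.39, 3.01, 3.14, 3.14, 3.14].

INTERFACE

Orientations are given as a rotation vector (axis times angle).
In Python, from rig import sense, get_image, calibration, hand_in, find_in, silhouettes, tip_of gives the robot as it stands. The module is installed in compiled form; this text tells all that it offers.
- The arm moves only by the tool send_rows, never from a script. Its arguments are lists of equal length, an entry for each row: "fingers": the opening, from 0 (shut) to 1 (fully open); "delta_pos": the shift along the world's x, y, z normalised to -1 to 1, where 1 is 0.1 m, a list of three; "roll": the turn about the world's z normalised to -1 to 1, where 1 is 90 degrees. In form: {"fingers": [fingers, ...], "delta_pos": [[tx, ty, tz], ...], "roll": [roll, ...]}. A call has 1 to 12 rows; each row is the pose to reach, as a shift and turn from the pose commanded when the call began; what a row does not reach only later rows make up. A row lasts 1/10 s, in which the tool goes at most 50 mm and 8.59 degrees, less where a joint would pass 70% of its speed; a pose out of reach is approached as far as the arm can. A call with a number of a shift or a turn outside -1 to 1 is refused whole. A call with a gripper value outside its range is refused whole. The fingers move at their own pace and stop on an object; "force" is the grip in N (left out, the last holds). Time passes only in rows, so rows that repeat a pose let the fingers close. It gives the time, the measured TCP pose, the force and the opening at its end, in the units of the state.
- sense(): the state, without advancing time (a new reading comes with each control period).
- get_image(name): name is "side" or "top"; returns the picture (420x560x3 uint8, blue, green, red); there is no depth.
- calibration(name): a dict with "camera_matrix" (3x3 intrinsics, pixels), "extrinsics" (4x4, takes a point from world to camera coordinates). Camera axes: x right, y down, z forward; pixel columns grow to the right and rows downward; lengths in mm; the calibration is good to about 2 mm. A picture is of the moment at which its call begins. calibration takes no time and is no camera call.
- hand_in(): hands the job in, once; it reports no verdict.
Trained networks look in the newest picture that a camera, given by its name, has taken for a name from the list of things; names that differ only in an ending like _2 or _b are one class to them, and where a whole thing is asked for, a point or a joint stands for the part that bears it (a point fixed in the world has none). Each returns a list of dicts, best first, with "score" (0 to 1); they miss things now and then, are a little off and sometimes report something else, mostly with a low value. They report only what shows in the picture. A call takes as long as a camera call. They do not tell look-alikes from the thing itself.
- find_in(thing, camera): "point" ([x, y, z] in mm, in world coordinates, good to about 4 mm: the middle of the surface that is visible of it).
- silhouettes(thing, camera): "pixels" (420x560 bool, what is visible of it).
- tip_of(thing, camera): "point" ([x, y, z] in mm, in world coordinates, good to about 4 mm: a listed point, or the origin of a listed thing).
The state is a dict: "clock": time; "joint_positions": joint angles; "dq": joint speeds; "joint_efforts": joint torques, N m; "position": TCP position; "eef_rot": TCP orientation; "wrist_force": force on the tool from outside, world axes, zero at the start; "moment": the same for the moment, N m; "gripper_width": opening from 0.0 (shut) to 1.0 (fully open).
Only numpy, scipy, OpenCV 4.12 (cv2) and the standard library are available. Lean on these libraries where they do the work, as an engineer would, in place of code of your own. Each camera call takes 0.05 s, during which the arm holds its last target. There are 200 camera calls.

TASK

On the repair bench, lift the near side of the hinged tray by its handle so that the three loose battery packs slide down and lie in one row, long sides flat along the fence, then lower the tray gently all the way down (never let it drop). Then stand the straight aluminium bar on the tray floor, parallel to the fence and centred along it, and press it gently against the row so that it is flush with the packs; let go and leave it there. Do not touch the packs with the gripper, do not use the bar before the row is made, and leave the tape roll, bottle and screwdriver alone.

Things in the scene. Friction and masses are not known exactly. Their poses are not given: they have to be found in the camera images.
- tray (a joint): tilt of the tray about its hinge, rad: 0 lies flat on its base, grows as the handle side is lifted, stop at 0.75. The hinge turns freely and the tray falls back by its own weight (0.45 kg, plus 3 packs) when let go. The packs slide only once the slope beats their friction, which varies; at about 0.22 to 0.35 rad; 0.5 is ample
- fence (a point): foot of the fence's inner face, on the tray floor, half-way along. Bare aluminium tray, floor 150 (x) by 280 mm (y), its top 30 mm above the bench. Axes tilt with the tray: x from handle to fence (away from the robot), y along the fence, z up from the floor. Fence 6 mm thick, 30 mm high above the floor; the other walls 4 mm thick, 16 mm high
- tray_hinge (a point): middle of the tray's hinge axis, which is parallel to the fence: 17 mm from the fence point in tray +x and 8 mm below the tray floor's top; does not move as the tray tilts
- handle (a point): middle of the tray's handle: a round steel bar 10 mm thick and 110 mm long, parallel to the fence, on the near side of the tray, 35 mm clear of its near wall; 42 mm above the bench when flat. It lies 189 mm from the fence point in tray -x and 12 mm in +z. It turns with the tray and can turn between the fingers
- bar_center (a point): centre of the straight bar: aluminium box section standing on its narrow side, 24 mm (own x) by 200 mm (own y, long) by 45 mm tall (z), 0.22 kg; starts on the bench to the left or the right of the tray. Flush against the row, its centre is 46 mm from the fence point in tray -x and 22.5 mm above the tray floor
- tape: bystander: roll of tape lying flat, 90 mm across, 24 mm high, origin centre of underside
- flux: bystander: white bottle, 44 mm across, 110 mm high, origin centre of underside
- driver: bystander: screwdriver 190 mm long lying nearer the robot than the tray, origin at its middle underneath
- pack1: one of three identical black battery packs loose on the tray: 34 mm (own x) by 72 mm (own y, long) by 20 mm high, 0.11 kg; origin at the centre of its underside
- pack2: one of three identical black battery packs loose on the tray: 34 mm (own x) by 72 mm (own y, long) by 20 mm high, 0.11 kg; origin at the centre of its underside
- pack3: one of three identical black battery packs loose on the tray: 34 mm (own x) by 72 mm (own y, long) by 20 mm high, 0.11 kg; origin at the centre of its underside
Mind the look-alikes: they are no part of the job. Leave any purple look-alike of the pack3 alone. What is shaped like the pack1 but pink or red is not meant.

How it is judged (in metres and radians):
On the way, in this order (a step that is already met when the one before it is completed fails the run):
1. with the tray tilted (over 0.15 rad) and the bar not yet used, all three packs lie flat along the fence (value of joint tray above 0.15 rad and distance of bar_center from where it was at the start of the episode below 0.03 m and x of each of pack1, pack2, pack3 in the frame of fence above -0.0205 m and z of pack1 in the frame of fence between -0.003 and 0.003 m and angle between the y axis of each of pack1, pack2, pack3 and the y axis of fence, either way round below 0.06 rad and z of pack2 in the frame of fence between -0.003 and 0.003 m and z of pack3 in the frame of fence between -0.003 and 0.003 m), for 0.2 s.
2. the tray is flat again with the packs still in a row along the fence, bar not yet used (value of joint tray below 0.03 rad and distance of bar_center from where it was at the start of the episode below 0.03 m and x of each of pack1, pack2, pack3 in the frame of fence above -0.0205 m and z of pack1 in the frame of fence between -0.003 and 0.003 m and angle between the y axis of each of pack1, pack2, pack3 and the y axis of fence, either way round below 0.06 rad and z of pack2 in the frame of fence between -0.003 and 0.003 m and z of pack3 in the frame of fence between -0.003 and 0.003 m), for 0.2 s.
3. the bar, in place, is pressed against the row (over 2 N on a pack) (x of each of pack1, pack2, pack3 in the frame of fence above -0.0205 m and z of pack1 in the frame of fence between -0.003 and 0.003 m and angle between the y axis of each of pack1, pack2, pack3 and the y axis of fence, either way round below 0.06 rad and z of pack2 in the frame of fence between -0.003 and 0.003 m and z of pack3 in the frame of fence between -0.003 and 0.003 m and x of bar_center in the frame of fence between -0.049 and -0.0435 m and y of bar_center in the frame of fence between -0.02 and 0.02 m and z of bar_center in the frame of fence between 0.0195 and 0.0255 m and angle between the y axis of bar_center and the y axis of fence, either way round below 0.02 rad and angle between the z axis of bar_center and the z axis of fence, either way round below 0.05 rad and (contact force between bar and pack1 above 2 N or contact force between bar and pack2 above 2 N or contact force between bar and pack3 above 2 N)), for 0.2 s.
At the end, for the whole second after the job is handed in: tray flat (under 0.03 rad); each pack on the tray floor with its long side along the fence (gap under 3.5 mm, within 0.06 rad); the bar upright on the tray floor, within 3 mm of flush with the row, parallel to the fence within 0.02 rad, centred along it within 20 mm; all released and at rest (value of joint tray below 0.03 rad and x of each of pack1, pack2, pack3 in the frame of fence above -0.0205 m and z of pack1 in the frame of fence between -0.003 and 0.003 m and angle between the y axis of each of pack1, pack2, pack3 and the y axis of fence, either way round below 0.06 rad and z of pack2 in the frame of fence between -0.003 and 0.003 m and z of pack3 in the frame of fence between -0.003 and 0.003 m and x of bar_center in the frame of fence between -0.049 and -0.0435 m and y of bar_center in the frame of fence between -0.02 and 0.02 m and z of bar_center in the frame of fence between 0.0195 and 0.0255 m and angle between the y axis of bar_center and the y axis of fence, either way round below 0.02 rad and angle between the z axis of bar_center and the z axis of fence, either way round below 0.05 rad and linear speed of each of bar, pack1, pack2, pack3 below 0.01 m/s); the robot touches nothing.
It fails at once if the gripper or arm touches a pack (contact force between any of the fingers, the arm and pack1 above 0.3 N or contact force between any of the fingers, the arm and pack2 above 0.3 N or contact force between any of the fingers, the arm and pack3 above 0.3 N).
It fails at once if the tray drops (faster than 1.5 rad/s downward) (velocity of joint tray below -1.5 rad/s).
It fails at once if the bar is pressed harder than 25 N against a pack (contact force between bar and pack1 above 25 N or contact force between bar and pack2 above 25 N or contact force between bar and pack3 above 25 N).
It fails at once if a bystander is moved more than 20 mm (distance of any of tape, flux, driver from where it was at the start of the episode above 0.02 m).
It also fails if it takes over 66 s, if anything falls off the work surface, if the arm or the gripper's body presses on something with over 40 N, if the wrist force passes 120 N, or if a joint passes its speed limit or range.

## Working session

There is one attempt and no reset: what is moved stays moved. The work goes in short steps, Python scripts to look and compute and a tool call to move; the robot and the scene stay as the last step left them, time stands still between calls to the robot, and variables do not carry over. Pictures are saved under pics/ and viewed, about 8 in all and at most 12, crops included, and the job is handed in when it is done.

Besides the shell and the picture viewer there is one more tool, called after "Call:" by a JSON object that holds its "fn" and its "kwargs". send_rows: Moves the arm, as the interface text tells. Scaled input: -1 to 1 covers 0.1 m each way for a shift and 90 degrees each way for a turn. Its arguments: {"type":"object","properties":{"fingers":{"type":"array","items":{"type":"number"}},"delta_pos":{"type":"array","items":{"type":"array","items":{"type":"number","minimum":-1,"maximum":1}}},"roll":{"type":"array","items":{"type":"number","minimum":-1,"maximum":1}},"force":{"type":"number"}},"required":["fingers","delta_pos","roll"]}

```bash
mkdir -p pics; python3 - <<'E'
from rig import *
import cv2,numpy as np
s=sense();print(s['position'],s['eef_rot'],s['clock'])
for c in('top','side'):
    im=get_image(c);cv2.imwrite(f'pics/{c}0.png',im)
    k=calibration(c);print(c,k['camera_matrix'].tolist(),k['extrinsics'].round(3).tolist())
for t in('fence','tray_hinge','handle','bar_center','pack1','tape','flux','driver'):
    for c in('top','side'):
        print(t,c,[(np.round(r['point'],1).tolist(),round(r['score'],2)) for r in tip_of(t,c)][:5])
E
```

```text
[220.00512708 476.22122737 230.50800474] [-1.38429679 -0.88375438  0.88602159] 0.0
top [[520.7282672087075, 0.0, 284.6033460128638], [0.0, 520.7282672087075, 207.34176746218424], [0.0, 0.0, 1.0]] [[0.005, -1.0, 0.009, 3.485], [-0.994, -0.006, -0.107, 539.934], [0.107, -0.009, -0.994, 1284.336], [0.0, 0.0, 0.0, 1.0]]
side [[543.4534961261337, 0.0, 288.5016744316108], [0.0, 543.4534961261337, 210.04294771105637], [0.0, 0.0, 1.0]] [[0.946, -0.324, -0.004, -508.32], [-0.246, -0.71, -0.659, 168.044], [0.211, 0.625, -0.752, 1010.284], [0.0, 0.0, 0.0, 1.0]]
fence top [([692.7, 39.1, 30.4], 0.94)]
fence side [([327.0, -279.0, -2.3], 0.64), ([693.3, 29.8, 33.8], 0.6), ([601.9, 32.1, 29.1], 0.35)]
tray_hinge top [([710.6, 31.4, 23.0], 0.64)]
tray_hinge side [([708.9, 34.2, 20.7], 0.94)]
handle top [([506.9, 28.1, 41.3], 0.79)]
handle side [([509.5, 28.7, 39.0], 0.62), ([574.9, 303.6, 23.4], 0.44)]
bar_center top [([576.2, 307.2, 22.8], 0.68)]
bar_center side [([578.0, 303.9, 25.7], 0.78)]
pack1 top [([426.4, 146.1, -0.1], 0.89), ([604.3, 118.2, 28.3], 0.77), ([624.2, -211.4, -2.0], 0.76), ([458.3, -143.0, 1.3], 0.56)]
pack1 side [([602.2, 122.8, 31.1], 0.94), ([604.7, 33.2, 26.9], 0.93), ([457.6, -145.2, 1.5], 0.91), ([616.9, -206.3, 0.0], 0.74), ([582.6, -66.6, 29.7], 0.62)]
tape top [([543.3, -314.1, -0.8], 0.62)]
tape side [([542.2, -317.0, -0.6], 0.69)]
flux top [([724.7, 281.4, 3.5], 0.64)]
flux side [([729.3, 274.4, -1.1], 0.74)]
driver top [([327.8, -276.1, 1.8], 0.57), ([585.0, -65.7, 27.8], 0.24)]
driver side [([328.8, -278.0, 0.9], 0.7)]
```

View pics/top0.png

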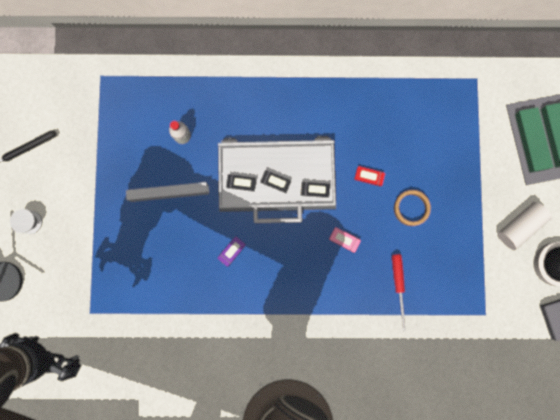

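View pics/side0.png

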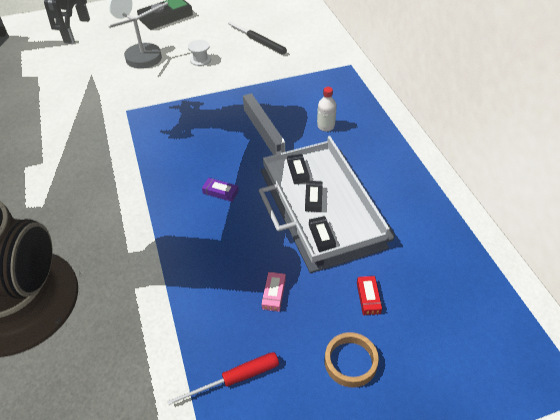

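Both pictures agree. The tray is at top px (277,175), with three black packs at (241,182), (276,181) and (316,188). The bar is at (167,190) and the handle at (278,213). The look-alikes are purple (231,251), pink (345,240) and red (370,175), and they all lie off the tray. The targets are the handle bar at (278,213) and the grey bar at (167,190).

Next I'll get the yaw of the tray and bar from line segments, plus one close crop.

```bash
cat > h.py <<'E'
from rig import *
import cv2,numpy as np
from scipy.spatial.transform import Rotation as R
def back(cam,uv,z):
    k=calibration(cam);K=k['camera_matrix'];E=k['extrinsics']
    d=E[:3,:3].T@np.linalg.solve(K,[uv[0],uv[1],1.]);c=-E[:3,:3].T@E[:3,3]
    return c+d*(z-c[2])/d[2]
def proj(cam,p):
    k=calibration(cam);q=k['extrinsics'][:3,:3]@np.asarray(p,float)+k['extrinsics'][:3,3]
    q=k['camera_matrix']@q;return q[:2]/q[2]
def st():
    s=sense();r=R.from_rotvec(s['eef_rot']).as_matrix()
    print('t %.2f pos %s jaw %s F %s M %s w %.3f'%(s['clock'],s['position'].round(1),r[:,0].round(3),s['wrist_force'].round(1),s['moment'].round(2),s['gripper_width']))
E
python3 - <<'E'
from h import *
st()
im=cv2.imread('pics/top0.png')
g=cv2.cvtColor(im,6)
L=cv2.createLineSegmentDetector().detect(g[110:240,100:360])[0][:,0]
for l in L:
    n=np.hypot(l[2]-l[0],l[3]-l[1])
    if n<35: continue
    a,b=l[:2]+[100,110],l[2:]+[100,110]
    A,B=back('top',a,46),back('top',b,46);d=B-A
    if abs(d[1])<abs(d[0]):ang=np.arctan(d[1]/d[0])
    else:ang=np.arctan(-d[0]/d[1])
    print(a.round(1),b.round(1),A[:2].round(1),B[:2].round(1),'yaw %.4f'%ang)
for t in('bar_center','handle'):
    for r in silhouettes(t,'top')[:2]:
        m=r['pixels'];c,_=cv2.findContours(m.astype('u1'),0,2);c=max(c,key=cv2.contourArea)
        print(t,r['score'],cv2.minAreaRect(c))
cv2.imwrite('pics/crop1.png',cv2.resize(im[120:240,115:345],None,fx=3.4,fy=3.4,interpolation=2))
E
```

```text
t 0.90 pos [220.2 476.6 231.3] jaw [0.419 0.908 0.   ] F [-0.1 -1.2  1. ] M [-0.04  0.01 -0.  ] w 1.003
[254.4 222.3] [300.6 221.8] [500.4  81.3] [502.3 -33.5] yaw 0.0167
[311.9 139.9] [238.1 141.6] [709.9 -61.8] [704.2 124.5] yaw 0.0305
[296.9 217.8] [258.1 218.1] [512.2 -24.2] [510.7  72.1] yaw 0.0154
[220.4 154.2] [218.7 190.7] [671.6 168.4] [578.9 171. ] yaw -0.0284
[256.9 207.1] [295.6 207.4] [538.2  75.5] [538.1 -21. ] yaw -0.0010
[204.6 181.3] [125.7 189.7] [602.3 206.8] [580.2 402.7] yaw 0.1126
[335.2 205.7] [332.  141.9] [ 542.9 -119.6] [ 705.1 -112.6] yaw 0.0432
[219.3 207.5] [254.4 207. ] [536.8 168.7] [538.6  81.7] yaw 0.0211
[250.6 201.5] [295.7 200.6] [552.2  91.2] [555.1 -21. ] yaw 0.0266
[330.7 145.7] [224.4 147.9] [ 695.2 -109.1] [687.7 158.8] yaw 0.0280
[220.6 145.1] [330.6 142.8] [694.8 168.4] [ 702.7 -109. ] yaw 0.0286
[124.4 200.1] [206.9 191.9] [554.  404.7] [575.7 200.5] yaw 0.1056
[300.6 203.4] [253.1 204.4] [548.3 -33.4] [544.9  84.8] yaw 0.0287
[225.7 134.7] [311.9 133. ] [721.7 156.2] [727.7 -61.7] yaw 0.0274
[229.6 238.8] [175.5 209.7] [459.1 142. ] [530.7 277.5] yaw -0.4862
[127.8 184.9] [145.3 149.8] [592.3 397.7] [681.5 357.3] yaw -0.4257
bar_center 0.71 ((166.9405975341797, 191.90594482421875), (12.139453887939453, 82.68759155273438), 84.2894058227539)
bar_center 0.29 ((276.1754455566406, 181.9234161376953), (80.50336456298828, 115.28748321533203), 88.80650329589844)
handle 0.77 ((276.2274475097656, 181.46243286132812), (81.4372787475586, 117.32010650634766), 88.75463104248047)
```

View pics/crop1.png

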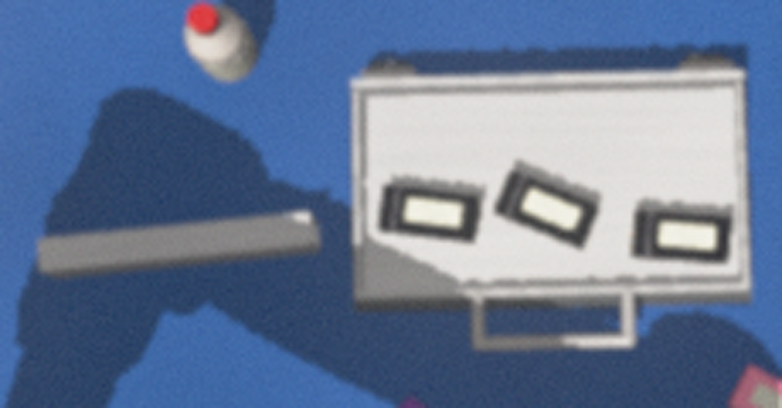

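Tray yaw is about +0.028 rad. Fence point ≈ (695.5, 31), handle ≈ (507, 26, 42), bar yaw ≈ 0.109. I'll move above the handle with the jaws along the tray's x axis.

Call:
{"fn": "send_rows", "kwargs": {"fingers": [0.4,0.4,0.4], "delta_pos": [[0.28,-0.45,-0.1],[0.57,-0.9,-0.2],[0.57,-0.9,-0.2]], "roll": [-0.07,-0.1413,-0.1413], "force": 30}}

```text
clock: 1.3
position: [278.2, 383.1, 210.5]
eef_rot: [-1.453, -0.71, 0.712]
wrist_force: [-0.5, 0.2, -0.4]
gripper_width: 0.513
```

Call:
{"fn": "send_rows", "kwargs": {"fingers": [0.4,0.4,0.4], "delta_pos": [[0.28,-0.45,0],[0.57,-0.9,0],[0.57,-0.9,0]], "roll": [-0.07,-0.1413,-0.1413]}}

```text
clock: 1.6
position: [335.9, 293.5, 211.7]
eef_rot: [-1.504, -0.539, 0.538]
wrist_force: [-0.6, -0.0, -1.0]
gripper_width: 0.396
```

Call:
{"fn": "send_rows", "kwargs": {"fingers": [0.4,0.4,0.4], "delta_pos": [[0.28,-0.45,0],[0.57,-0.9,0],[0.57,-0.9,0]], "roll": [-0.07,-0.1413,-0.1413]}}

```text
clock: 1.9
position: [393.1, 203.8, 211.5]
eef_rot: [-1.54, -0.366, 0.365]
wrist_force: [0.1, 0.3, 0.5]
gripper_width: 0.401
```

Call:
{"fn": "send_rows", "kwargs": {"fingers": [0.4,0.4,0.4], "delta_pos": [[0.28,-0.45,0],[0.57,-0.9,0],[0.57,-0.9,0]], "roll": [-0.07,-0.1413,-0.1413]}}

```text
clock: 2.2
position: [450.3, 114.1, 211.3]
eef_rot: [-1.563, -0.193, 0.192]
wrist_force: [-0.4, 0.2, 0.7]
gripper_width: 0.399
```

Call:
{"fn": "send_rows", "kwargs": {"fingers": [0.4,0.4,0.4,0.4], "delta_pos": [[0.28,-0.45,0],[0.57,-0.9,0],[0.57,-0.9,0],[0.57,-0.9,0]], "roll": [-0.07,-0.1413,-0.1413,-0.1413]}}

```text
clock: 2.6
position: [505.7, 26.5, 210.9]
eef_rot: [-1.57, -0.022, 0.023]
wrist_force: [-1.1, 0.7, 0.1]
gripper_width: 0.402
```

```bash
python3 -c "
from h import *
st()"
```

```text
t 2.60 pos [505.7  26.5 210.9] jaw [ 1.     0.028 -0.001] F [-1.1  0.7  0.1] M [0.03 0.01 0.02] w 0.402
```

Call:
{"fn": "send_rows", "kwargs": {"fingers": [0.4,0.4,0.4,0.4], "delta_pos": [[0.01,0,-0.4],[0.01,0,-0.8],[0.01,0,-1],[0.01,0,-1]], "roll": [0,0,0,0]}}

```text
clock: 3.0
position: [503.3, 28.4, 108.4]
eef_rot: [-1.57, -0.021, 0.03]
wrist_force: [-0.3, -0.1, 0.5]
gripper_width: 0.398
```

Call:
{"fn": "send_rows", "kwargs": {"fingers": [0.4,0.4,0.4,0.4,0.4,0.4], "delta_pos": [[0,0,-0.2],[0,0,-0.4],[0,0,-0.6],[0,0,-0.75],[0,0,-0.86],[0,0,-0.86]], "roll": [0,0,0,0,0,0]}}

```text
clock: 3.6
position: [505.7, 27.5, 25.2]
eef_rot: [-1.57, -0.023, 0.024]
wrist_force: [-0.5, 0.6, 0.3]
gripper_width: 0.399
```

```bash
python3 -c "
from h import *
st()
im=get_image('side');cv2.imwrite('pics/s2.png',cv2.resize(im[120:300,180:420],None,fx=3.2,fy=3.2,interpolation=2))"
```

```text
t 3.60 pos [505.7  27.5  25.2] jaw [ 1.     0.03  -0.001] F [-0.5  0.6  0.3] M [ 0.03 -0.01  0.02] w 0.399
```

View pics/s2.png

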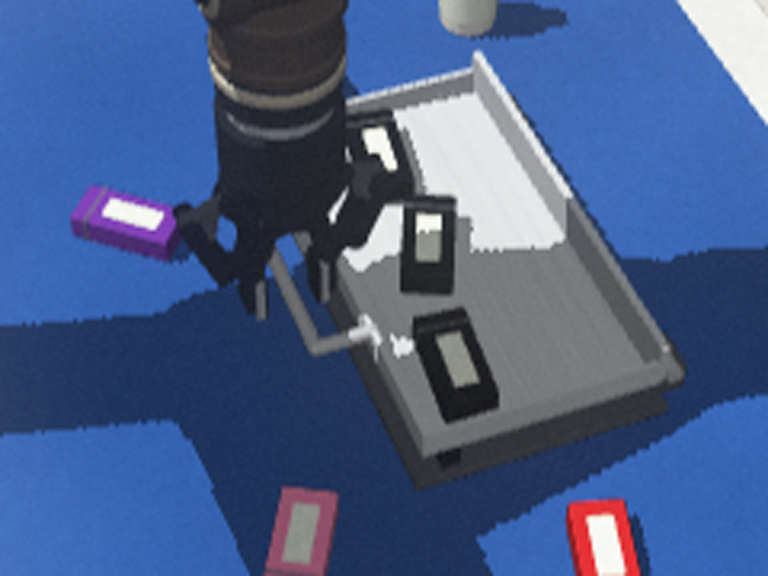

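The handle at crop (285,280) sits between the fingers. Closing.

Call:
{"fn": "send_rows", "kwargs": {"fingers": [0,0,0,0,0,0], "delta_pos": [[0,0,0],[0,0,0],[0,0,0],[0,0,0],[0,0,0],[0,0,0]], "roll": [0,0,0,0,0,0], "force": 25}}

```text
clock: 4.25
position: [504.9, 26.8, 26.4]
eef_rot: [-1.57, -0.021, 0.024]
wrist_force: [-7.4, 0.6, 7.7]
gripper_width: 0.102
```

```bash
python3 -c "
from h import *
st()
for th in np.arange(.1,.51,.1):
  c,s=np.cos(th),np.sin(th);print(th.round(2),(206-206*c+20*s).round(1),(206*s+20*c-20).round(1))"
```

```text
t 4.25 pos [504.9  26.8  26.4] jaw [ 1.     0.028 -0.002] F [-7.4  0.6  7.7] M [0.23 1.54 0.09] w 0.102
0.1 3.0 20.5
0.2 8.1 40.5
0.3 15.1 60.0
0.4 24.0 78.6
0.5 34.8 96.3
```

Call:
{"fn": "send_rows", "kwargs": {"fingers": [0,0,0,0,0,0,0,0,0,0,0,0], "delta_pos": [[-0.015,0,0.05],[-0.01,0,0.13],[0.01,0,0.2],[0.025,0,0.27],[0.04,0,0.34],[0.06,0,0.4],[0.09,0,0.47],[0.11,0,0.53],[0.13,0.01,0.6],[0.16,0.01,0.66],[0.19,0.01,0.73],[0.22,0.01,0.79]], "roll": [0,0,0,0,0,0,0,0,0,0,0,0]}}

```text
clock: 5.45
position: [527.7, 27.4, 104.8]
eef_rot: [-1.571, -0.021, 0.023]
wrist_force: [-3.6, 1.1, -3.4]
gripper_width: 0.105
```

```bash
python3 -c "
from h import *
st()
im=get_image('side');cv2.imwrite('pics/s3.png',cv2.resize(im[120:300,200:440],None,fx=3.2,fy=3.2,interpolation=2));st()"
```

```text
t 5.45 pos [527.7  27.4 104.8] jaw [ 1.     0.028 -0.001] F [-3.6  1.1 -3.4] M [ 0.35  0.87 -0.01] w 0.105
t 5.50 pos [528.3  27.5 105.7] jaw [ 1.     0.028 -0.   ] F [-5.7  1.5  0.2] M [0.27 1.41 0.01] w 0.105
```

View pics/s3.png

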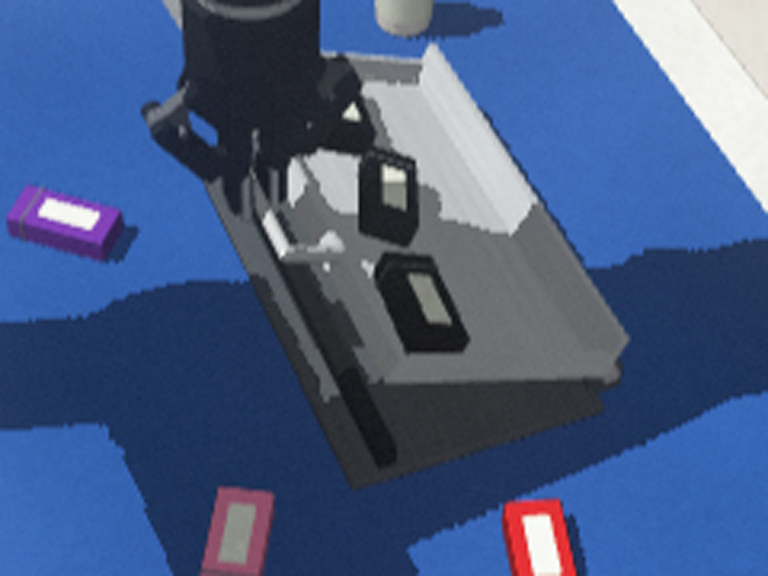

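The tray is at about 0.4 rad (top px not needed) and the packs at crop (390,195) and (420,305) haven't moved yet. I'll raise it a bit further.

Call:
{"fn": "send_rows", "kwargs": {"fingers": [0,0,0,0,0,0,0,0], "delta_pos": [[0.02,0,0.04],[0.045,0,0.08],[0.07,0,0.12],[0.09,0,0.155],[0.11,0,0.18],[0.11,0,0.18],[0.11,0,0.18],[0.11,0,0.18]], "roll": [0,0,0,0,0,0,0,0]}}

```text
clock: 6.3
position: [538.1, 27.7, 122.7]
eef_rot: [-1.57, -0.021, 0.024]
wrist_force: [-8.2, 2.1, 1.2]
gripper_width: 0.102
```

```bash
python3 -c "
from h import *
st()
a=get_image('side')[120:300,200:440];b=get_image('top')[120:240,180:360]
a=cv2.resize(a,(480,360),interpolation=2);b=cv2.resize(b,(540,360),interpolation=2)[:,220:]
cv2.imwrite('pics/s4.png',np.hstack([a,b]));st()
for c in('side','top'):
  print(c,[(np.round(r['point'],1).tolist(),round(r['score'],2)) for r in tip_of('pack1',c)])"
```

```text
t 6.30 pos [538.1  27.7 122.7] jaw [ 1.     0.028 -0.002] F [-8.2  2.1  1.2] M [0.5  1.69 0.01] w 0.102
t 6.40 pos [538.   27.8 122.7] jaw [ 1.     0.028 -0.002] F [-7.8  2.4  1.6] M [ 0.43  1.7  -0.02] w 0.103
side [([427.0, 144.9, -4.6], 0.93), ([635.6, 32.3, 68.2], 0.86), ([458.4, -144.7, -1.5], 0.86), ([634.7, 124.3, 75.9], 0.76), ([620.9, -207.6, 2.7], 0.75)]
top [([624.1, -211.7, -1.3], 0.76), ([428.5, 144.9, -3.8], 0.71), ([461.8, -146.2, 1.6], 0.61), ([640.4, 120.0, 69.6], 0.57), ([625.1, -64.2, 78.5], 0.5)]
```

View pics/s4.png

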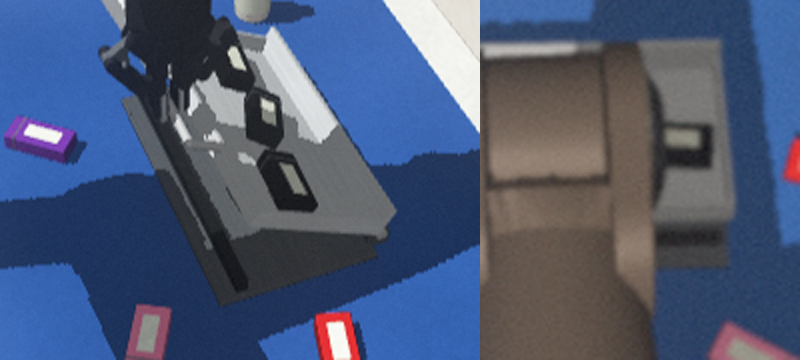

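Call:
{"fn": "send_rows", "kwargs": {"fingers": [0,0,0,0,0,0,0,0], "delta_pos": [[0,0,0],[0,0,0],[0,0,0],[0,0,0],[0,0,0],[0,0,0],[0,0,0],[0,0,0]], "roll": [0,0,0,0,0,0,0,0]}}

```text
clock: 7.3
position: [538.2, 27.7, 122.8]
eef_rot: [-1.57, -0.021, 0.024]
wrist_force: [-7.6, 3.3, 2.2]
gripper_width: 0.103
```

```bash
python3 -c "
from h import *
st()
a=get_image('side')[120:300,200:440];b=get_image('top')[120:240,180:360]
a=cv2.resize(a,(800,600),interpolation=2)
cv2.imwrite('pics/s5.png',a);st()
for c in('side','top'):
  print(c,[(np.round(r['point'],1).tolist(),round(r['score'],2)) for r in tip_of('pack1',c)])"
```

```text
t 7.30 pos [538.2  27.7 122.8] jaw [ 1.     0.028 -0.002] F [-7.6  3.3  2.2] M [0.5  1.7  0.03] w 0.103
t 7.40 pos [538.2  27.7 122.8] jaw [ 1.     0.028 -0.002] F [-7.8  2.8  2.1] M [ 0.45  1.72 -0.01] w 0.105
side [([674.3, 30.3, 49.7], 0.83), ([620.2, -202.0, 1.0], 0.61), ([685.3, 121.9, 46.7], 0.59), ([685.3, -61.0, 45.6], 0.55)]
top [([622.4, -210.7, -3.3], 0.91), ([686.2, -58.0, 42.8], 0.76), ([426.2, 144.2, 0.6], 0.76), ([461.4, -144.2, -0.2], 0.76), ([682.4, 120.4, 45.0], 0.63)]
```

View pics/s5.png

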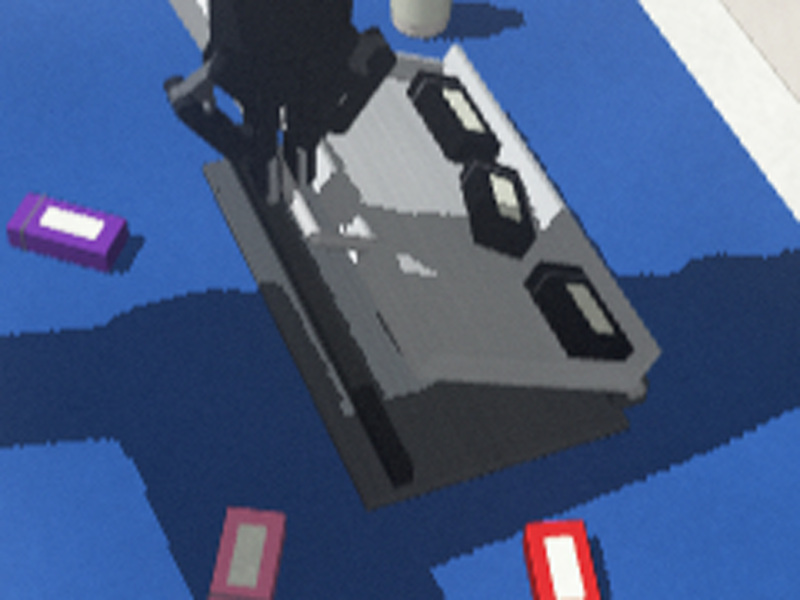

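The outer packs (crop 455,115 and 580,310) are flush, but the middle one (495,210) is still on its corner. I'll tilt further.

Call:
{"fn": "send_rows", "kwargs": {"fingers": [0,0,0,0,0,0,0,0,0,0], "delta_pos": [[0.03,0,0.05],[0.065,0,0.09],[0.1,0,0.135],[0.14,0,0.18],[0.17,0,0.22],[0.19,0,0.24],[0.19,0,0.24],[0.19,0,0.24],[0.19,0,0.24],[0.19,0,0.24]], "roll": [0,0,0,0,0,0,0,0,0,0]}}

```text
clock: 8.5
position: [556.8, 28.3, 147.7]
eef_rot: [-1.569, -0.021, 0.024]
wrist_force: [-11.1, 3.4, 5.9]
gripper_width: 0.107
```

```bash
python3 -c "
from h import *
st()
a=get_image('side');cv2.imwrite('pics/s6raw.png',a);a=a[120:300,200:440]
a=cv2.resize(a,(800,600),interpolation=2)
cv2.imwrite('pics/s6.png',a)
for c in('side',):
  print(c,[(np.round(r['point'],1).tolist(),round(r['score'],2)) for r in tip_of('pack1',c)])
for r in silhouettes('pack1','side'):
  c,_=cv2.findContours(r['pixels'].astype('u1'),0,2);c=max(c,key=cv2.contourArea);(x,y),wh,an=cv2.minAreaRect(c);print(round(x),round(y),np.round(wh),round(an,1))
"
```

```text
t 8.50 pos [556.8  28.3 147.7] jaw [ 1.     0.029 -0.002] F [-11.1   3.4   5.9] M [ 0.84  2.29 -0.02] w 0.107
side [([687.5, 121.0, 50.4], 0.93), ([690.5, -64.3, 48.0], 0.69), ([616.9, -204.4, 2.1], 0.69), ([427.2, 138.8, -0.4], 0.62), ([457.4, -142.6, -3.2], 0.62)]
220 190 [34. 17.] 15.3
351 180 [31. 17.] 74.1
369 295 [40. 20.] 79.1
375 213 [36. 16.] 59.7
337 154 [33. 15.] 55.5
273 292 [19. 38.] 8.1
```

View pics/s6.png

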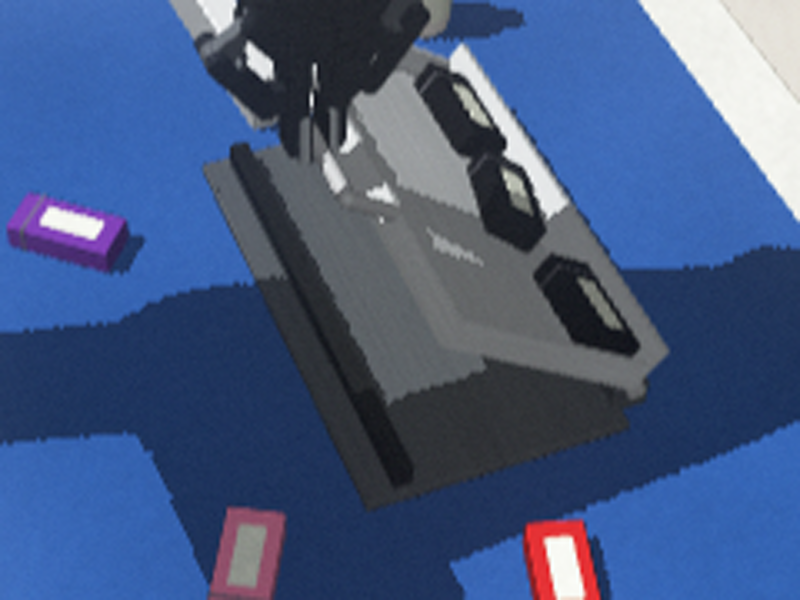

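The middle pack (crop 508,200) is turning but is not yet flush. A gentle small shake at high tilt should settle it.

Call:
{"fn": "send_rows", "kwargs": {"fingers": [0,0,0,0,0,0,0,0,0,0,0,0], "delta_pos": [[0.02,0,0.04],[0.05,0,0.06],[0.02,0,0.03],[0,0,0.01],[0.03,0,0.04],[0.05,0,0.06],[0.02,0,0.03],[0,0,0.01],[0.03,0,0.04],[0.05,0,0.06],[0.05,0,0.06],[0.05,0,0.06]], "roll": [0,0,0,0,0,0,0,0,0,0,0,0]}}

```text
clock: 9.85
position: [562.3, 28.4, 153.7]
eef_rot: [-1.569, -0.022, 0.023]
wrist_force: [-9.2, 4.8, 5.1]
gripper_width: 0.101
```

```bash
cat >> h.py <<'E'
def packs():
    im=get_image('side')
    for r in silhouettes('pack1','side'):
        c,_=cv2.findContours(r['pixels'].astype('u1'),0,2);c=max(c,key=cv2.contourArea);(x,y),wh,an=cv2.minAreaRect(c)
        if 300<x<420 and y<270:print(round(x),round(y),np.round(wh),round(an,1))
    return im
E
python3 -c "
from h import *
st();packs()
print([(np.round(r['point'],1).tolist(),round(r['score'],2)) for r in tip_of('pack1','side')])"
```

```text
t 9.85 pos [562.3  28.4 153.7] jaw [ 1.     0.029 -0.001] F [-9.2  4.8  5.1] M [0.91 2.02 0.01] w 0.101
356 182 [36. 16.] 57.1
376 213 [37. 15.] 55.5
338 153 [33. 14.] 56.3
347 193 [121.  55.] 56.3
[([618.7, -207.5, 3.3], 0.94), ([689.4, 119.5, 50.0], 0.89), ([693.0, -63.5, 52.0], 0.88), ([687.2, 24.1, 50.3], 0.73), ([455.7, -143.9, -0.3], 0.68), ([431.2, 141.3, 0.0], 0.57)]
```

All three packs now line up in the side view (long-axis angles 57.1, 55.5 and 56.3° in pixels, centres on one line). Lowering slowly along the arc.

Call:
{"fn": "send_rows", "kwargs": {"fingers": [0,0,0,0,0,0,0,0,0,0,0], "delta_pos": [[-0.043,0,-0.045],[-0.084,0,-0.091],[-0.125,0,-0.138],[-0.164,0,-0.186],[-0.202,0,-0.235],[-0.238,0,-0.286],[-0.273,0,-0.337],[-0.306,-0.01,-0.39],[-0.337,-0.01,-0.443],[-0.367,-0.01,-0.498],[-0.395,-0.01,-0.553]], "roll": [0,0,0,0,0,0,0,0,0,0,0]}}

```text
clock: 11.1
position: [524.2, 27.3, 97.8]
eef_rot: [-1.569, -0.024, 0.021]
wrist_force: [-3.7, 4.6, 0.3]
gripper_width: 0.102
```

Call:
{"fn": "send_rows", "kwargs": {"fingers": [0,0,0,0,0,0,0,0,0,0,0,0], "delta_pos": [[-0.027,0,-0.056],[-0.052,0,-0.113],[-0.075,0,-0.171],[-0.096,0,-0.229],[-0.116,0,-0.288],[-0.134,0,-0.347],[-0.15,0,-0.407],[-0.164,0,-0.468],[-0.177,0,-0.529],[-0.183,0,-0.569],[-0.19,0,-0.61],[-0.196,0,-0.651]], "roll": [0,0,0,0,0,0,0,0,0,0,0,0]}}

```text
clock: 12.3
position: [505.2, 26.7, 31.9]
eef_rot: [-1.571, -0.024, 0.02]
wrist_force: [2.2, 4.0, -2.0]
gripper_width: 0.099
```

```bash
python3 -c "
from h import *
st();packs();st()"
```

```text
t 12.30 pos [505.2  26.7  31.9] jaw [1.    0.028 0.002] F [ 2.2  4.  -2. ] M [ 0.95 -0.68  0.04] w 0.099
367 221 [36. 19.] 59.0
330 162 [32. 17.] 59.0
348 190 [34. 18.] 59.0
t 12.40 pos [505.1  26.7  31.5] jaw [1.    0.028 0.002] F [ 2.5  5.2 -1.6] M [ 0.97 -0.62  0.02] w 0.102
```

Call:
{"fn": "send_rows", "kwargs": {"fingers": [0,0,0,0,0,0], "delta_pos": [[0,0,-0.01],[0,0,-0.02],[0,0,-0.03],[0,0,-0.04],[0,0,-0.05],[0,0,-0.05]], "roll": [0,0,0,0,0,0]}}

```text
clock: 13.0
position: [504.9, 26.6, 28.9]
eef_rot: [-1.571, -0.024, 0.02]
wrist_force: [-4.7, 3.4, 14.1]
gripper_width: 0.101
```

Call:
{"fn": "send_rows", "kwargs": {"fingers": [0,0,0,0], "delta_pos": [[0,0,-0.005],[0,0,-0.01],[0,0,-0.01],[0,0,-0.01]], "roll": [0,0,0,0]}}

```text
clock: 13.4
position: [505.0, 26.6, 28.8]
eef_rot: [-1.571, -0.025, 0.02]
wrist_force: [-7.1, 3.3, 21.3]
gripper_width: 0.105
```

```bash
python3 -c "
from h import *
st();im=packs();cv2.imwrite('pics/s7.png',cv2.resize(im[110:290,200:440],(800,600),interpolation=2))"
```

```text
t 13.40 pos [505.   26.6  28.8] jaw [1.    0.028 0.003] F [-7.1  3.3 21.3] M [0.75 1.48 0.03] w 0.105
330 162 [31. 17.] 61.7
348 190 [34. 19.] 60.3
367 221 [35. 19.] 60.3
```

View pics/s7.png

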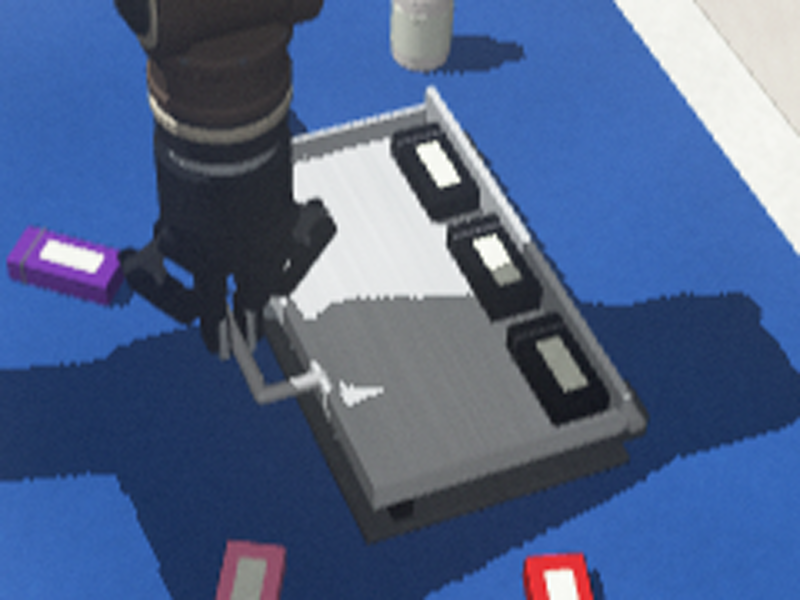

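Tray is seated flat (Fz 21 N). The row is flush: crop (437,172), (493,265) and (558,370) are all parallel to the fence. Releasing and going to the bar.

Call:
{"fn": "send_rows", "kwargs": {"fingers": [0.4,0.4,0.4,0.4,0.4,0.4,0.4,0.4], "delta_pos": [[-0.01,0,0.02],[-0.01,0,0.02],[-0.01,0,0.02],[-0.01,0,0.02],[-0.01,0,0.3],[-0.01,0,0.6],[-0.01,0,1],[-0.01,0,1]], "roll": [0,0,0,0,0,0,0,0]}}

```text
clock: 14.3
position: [506.0, 26.5, 130.8]
eef_rot: [-1.571, -0.028, 0.016]
wrist_force: [0.6, 0.1, 0.3]
gripper_width: 0.4
```

```bash
python3 -c "
from h import *
st()"
```

```text
t 14.30 pos [506.   26.5 130.8] jaw [1.    0.028 0.008] F [0.6 0.1 0.3] M [-0.02 -0.08  0.05] w 0.400
```

Call:
{"fn": "send_rows", "kwargs": {"fingers": [0.6,0.6,0.6], "delta_pos": [[0.12,0.46,0],[0.24,0.93,0],[0.24,0.93,0]], "roll": [0.01,0.017,0.017]}}

```text
clock: 14.6
position: [528.1, 123.6, 125.0]
eef_rot: [-1.569, -0.047, 0.047]
wrist_force: [0.4, -0.3, -0.5]
gripper_width: 0.6
```

Call:
{"fn": "send_rows", "kwargs": {"fingers": [0.6,0.6,0.6], "delta_pos": [[0.12,0.46,0],[0.24,0.93,0],[0.24,0.93,0]], "roll": [0.01,0.017,0.017]}}

```text
clock: 14.9
position: [551.9, 216.5, 124.5]
eef_rot: [-1.569, -0.067, 0.068]
wrist_force: [0.6, -0.3, 0.1]
gripper_width: 0.599
```

Call:
{"fn": "send_rows", "kwargs": {"fingers": [0.6,0.6,0.6,0.6,0.6], "delta_pos": [[0.12,0.46,0],[0.24,0.92,0],[0.24,0.92,0],[0.24,0.92,0],[0.24,0.92,0]], "roll": [0.01,0.017,0.017,0.017,0.017]}}

```text
clock: 15.4
position: [574.7, 303.3, 125.3]
eef_rot: [-1.57, -0.083, 0.085]
wrist_force: [-0.4, -0.1, 0.1]
gripper_width: 0.601
```

```bash
python3 -c "
from h import *
st()
get_image('side')
print([(np.round(r['point'],1).tolist(),round(r['score'],2)) for r in tip_of('bar_center','side')])"
```

```text
t 15.40 pos [574.7 303.3 125.3] jaw [ 0.994  0.107 -0.001] F [-0.4 -0.1  0.1] M [-0.01 -0.03 -0.06] w 0.601
[([576.2, 304.0, 25.4], 0.88)]
```

Call:
{"fn": "send_rows", "kwargs": {"fingers": [0.6,0.6,0.6,0.6,0.6,0.6], "delta_pos": [[0.02,0.01,-0.3],[0.02,0.01,-0.6],[0.02,0.01,-0.8],[0.02,0.01,-0.93],[0.02,0.01,-0.99],[0.02,0.01,-0.99]], "roll": [0,0,0,0,0,0]}}

```text
clock: 16.1
position: [577.0, 305.0, 26.8]
eef_rot: [-1.569, -0.084, 0.085]
wrist_force: [-0.0, -0.1, 0.1]
gripper_width: 0.599
```

Call:
{"fn": "send_rows", "kwargs": {"fingers": [0,0,0,0,0,0,0,0], "delta_pos": [[0,0,0],[0,0,0],[0,0,0],[0,0,0],[0,0,0],[0,0,0],[0,0,0],[0,0,0]], "roll": [0,0,0,0,0,0,0,0], "force": 40}}

```text
clock: 16.9
position: [577.7, 305.9, 28.4]
eef_rot: [-1.568, -0.087, 0.083]
wrist_force: [-1.7, -1.4, 6.3]
gripper_width: 0.273
```

```bash
python3 -c "
from h import *
st()
get_image('side')
print([(np.round(r['point'],1).tolist(),round(r['score'],2)) for r in tip_of('bar_center','side')])"
```

```text
t 16.90 pos [577.7 305.9  28.4] jaw [0.994 0.108 0.002] F [-1.7 -1.4  6.3] M [-0.17  0.23 -0.08] w 0.273
[([576.2, 305.0, 25.0], 0.92)]
```

Bar gripped (opening 23 mm). Lift and carry it to about 11 mm short of the row.

Call:
{"fn": "send_rows", "kwargs": {"fingers": [0,0,0,0,0,0], "delta_pos": [[0,0,0.1],[0,0,0.3],[0,0,0.55],[0,0,0.8],[0,0,0.9],[0,0,0.9]], "roll": [0,0,0,0,0,0]}}

```text
clock: 17.6
position: [577.9, 306.1, 118.6]
eef_rot: [-1.568, -0.087, 0.083]
wrist_force: [-0.5, -0.1, -2.8]
gripper_width: 0.269
```

Call:
{"fn": "send_rows", "kwargs": {"fingers": [0,0,0,0,0], "delta_pos": [[0.04,-0.2,0],[0.1,-0.45,0],[0.15,-0.7,0],[0.2,-0.92,0],[0.2,-0.92,0]], "roll": [-0.005,-0.01,-0.017,-0.017,-0.017]}}

```text
clock: 18.1
position: [596.7, 210.8, 115.0]
eef_rot: [-1.572, -0.06, 0.064]
wrist_force: [-0.9, 0.6, -2.7]
gripper_width: 0.27
```

Call:
{"fn": "send_rows", "kwargs": {"fingers": [0,0,0,0,0], "delta_pos": [[0.04,-0.2,0],[0.1,-0.45,0],[0.15,-0.7,0],[0.2,-0.92,0],[0.2,-0.92,0]], "roll": [-0.005,-0.01,-0.017,-0.017,-0.017]}}

```text
clock: 18.6
position: [616.9, 119.5, 115.3]
eef_rot: [-1.571, -0.039, 0.043]
wrist_force: [0.2, -0.3, -3.0]
gripper_width: 0.271
```

Call:
{"fn": "send_rows", "kwargs": {"fingers": [0,0,0,0,0,0,0], "delta_pos": [[0.04,-0.2,0],[0.1,-0.45,0],[0.15,-0.7,0],[0.19,-0.85,0],[0.2,-0.92,0],[0.2,-0.92,0],[0.2,-0.92,0]], "roll": [-0.005,-0.01,-0.017,-0.017,-0.017,-0.017,-0.017]}}

```text
clock: 19.3
position: [636.9, 30.5, 116.7]
eef_rot: [-1.57, -0.022, 0.023]
wrist_force: [0.0, 0.3, -2.6]
gripper_width: 0.274
```

```bash
python3 -c "
from h import *
st()
im=get_image('side');cv2.imwrite('pics/s8.png',cv2.resize(im[90:270,220:460],(800,600),interpolation=2))
print([(np.round(r['point'],1).tolist(),round(r['score'],2)) for r in tip_of('bar_center','side')])
print([(np.round(r['point'],1).tolist(),round(r['score'],2)) for r in tip_of('fence','side')])
print([(np.round(r['point'],1).tolist(),round(r['score'],2)) for r in tip_of('pack1','side')])
"
```

```text
t 19.30 pos [636.9  30.5 116.7] jaw [ 1.     0.029 -0.   ] F [ 0.   0.3 -2.6] M [0.01 0.05 0.03] w 0.274
[([633.9, 25.4, 112.7], 0.78)]
[([694.4, 30.9, 33.0], 0.88), ([539.1, -314.2, -0.3], 0.21)]
[([428.7, 142.3, 1.1], 0.67), ([678.1, 27.6, 28.2], 0.62), ([458.7, -143.0, -0.6], 0.58), ([620.1, -204.5, 5.2], 0.57)]
```

View pics/s8.png

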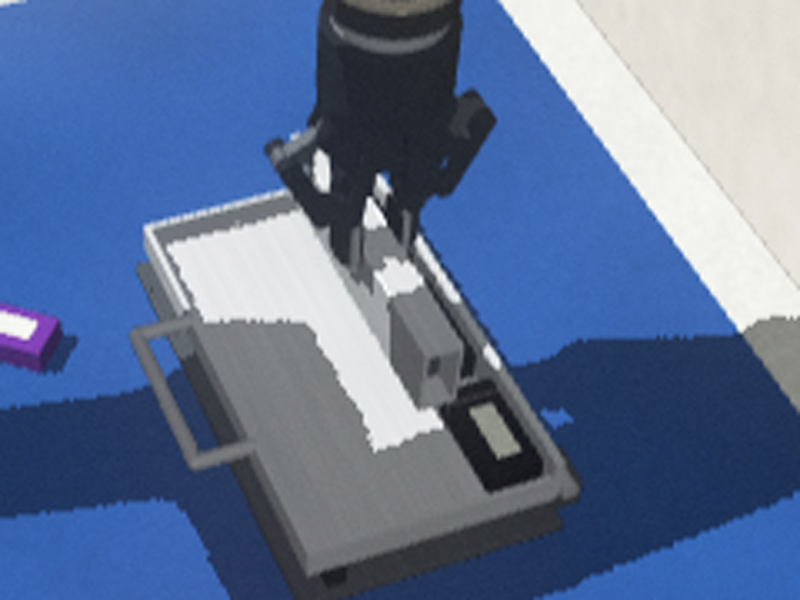

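Bar hangs upright and parallel at crop (425,345), clear of the row. Lowering.

Call:
{"fn": "send_rows", "kwargs": {"fingers": [0,0,0,0,0,0], "delta_pos": [[0,0,-0.15],[0,0,-0.3],[0,0,-0.42],[0,0,-0.5],[0,0,-0.54],[0,0,-0.54]], "roll": [0,0,0,0,0,0]}}

```text
clock: 20.1
position: [636.8, 29.6, 62.4]
eef_rot: [-1.571, -0.022, 0.023]
wrist_force: [-0.1, -0.0, -2.7]
gripper_width: 0.267
```

Call:
{"fn": "send_rows", "kwargs": {"fingers": [0,0,0,0], "delta_pos": [[0,0,-0.01],[0,0,-0.02],[0,0,-0.03],[0,0,-0.03]], "roll": [0,0,0,0]}}

```text
clock: 20.5
position: [637.1, 29.6, 60.0]
eef_rot: [-1.571, -0.022, 0.022]
wrist_force: [-0.6, -1.9, -3.7]
gripper_width: 0.268
```

```bash
python3 -c "
from h import *
st()"
```

```text
t 20.50 pos [637.1  29.6  60. ] jaw [1.    0.028 0.   ] F [-0.6 -1.9 -3.7] M [-0.03  0.02 -0.02] w 0.268
```

Call:
{"fn": "send_rows", "kwargs": {"fingers": [0,0,0,0], "delta_pos": [[0,0,-0.005],[0,0,-0.01],[0,0,-0.01],[0,0,-0.01]], "roll": [0,0,0,0]}}

```text
clock: 20.9
position: [637.1, 29.6, 58.9]
eef_rot: [-1.571, -0.022, 0.022]
wrist_force: [-0.5, -0.7, -3.2]
gripper_width: 0.271
```

Call:
{"fn": "send_rows", "kwargs": {"fingers": [0,0,0,0], "delta_pos": [[0,0,-0.005],[0,0,-0.01],[0,0,-0.01],[0,0,-0.01]], "roll": [0,0,0,0]}}

```text
clock: 21.3
position: [637.2, 29.6, 58.4]
eef_rot: [-1.571, -0.023, 0.022]
wrist_force: [-1.5, -1.0, 2.2]
gripper_width: 0.268
```

Touchdown at TCP z 58.4, exactly as expected. Sliding towards the row.

Call:
{"fn": "send_rows", "kwargs": {"fingers": [0,0,0,0,0,0,0,0,0], "delta_pos": [[0.01,0,0],[0.02,0,0],[0.03,0,0],[0.04,0,0],[0.05,0,0],[0.06,0,0],[0.07,0,0],[0.08,0,0],[0.08,0,0]], "roll": [0,0,0,0,0,0,0,0,0]}}

```text
clock: 22.2
position: [645.1, 29.7, 58.4]
eef_rot: [-1.571, -0.022, 0.022]
wrist_force: [-3.0, -0.2, 5.7]
gripper_width: 0.267
```

Call:
{"fn": "send_rows", "kwargs": {"fingers": [0,0,0,0], "delta_pos": [[0.005,0,0],[0.01,0,0],[0.01,0,0],[0.01,0,0]], "roll": [0,0,0,0]}}

```text
clock: 22.6
position: [646.0, 29.7, 58.4]
eef_rot: [-1.571, -0.022, 0.022]
wrist_force: [-3.7, -0.1, 5.8]
gripper_width: 0.273
```

Call:
{"fn": "send_rows", "kwargs": {"fingers": [0,0,0,0], "delta_pos": [[0.005,0,0],[0.01,0,0],[0.01,0,0],[0.01,0,0]], "roll": [0,0,0,0]}}

```text
clock: 23.0
position: [647.0, 29.7, 58.4]
eef_rot: [-1.571, -0.022, 0.022]
wrist_force: [-4.4, 0.6, 5.0]
gripper_width: 0.269
```

Call:
{"fn": "send_rows", "kwargs": {"fingers": [0,0,0,0], "delta_pos": [[0.005,0,0],[0.01,0,0],[0.01,0,0],[0.01,0,0]], "roll": [0,0,0,0]}}

```text
clock: 23.4
position: [648.0, 29.6, 58.4]
eef_rot: [-1.571, -0.022, 0.022]
wrist_force: [-2.5, -0.5, 5.3]
gripper_width: 0.273
```

Call:
{"fn": "send_rows", "kwargs": {"fingers": [0,0,0,0], "delta_pos": [[0.005,0,0],[0.01,0,0],[0.01,0,0],[0.01,0,0]], "roll": [0,0,0,0]}}

```text
clock: 23.8
position: [648.4, 29.6, 58.4]
eef_rot: [-1.571, -0.022, 0.023]
wrist_force: [-5.7, 0.0, 6.8]
gripper_width: 0.27
```

Call:
{"fn": "send_rows", "kwargs": {"fingers": [0,0,0,0], "delta_pos": [[0.005,0,0],[0.01,0,0],[0.01,0,0],[0.01,0,0]], "roll": [0,0,0,0]}}

```text
clock: 24.2
position: [648.4, 29.6, 58.4]
eef_rot: [-1.571, -0.02, 0.025]
wrist_force: [-8.6, 0.2, 8.4]
gripper_width: 0.272
```

Call:
{"fn": "send_rows", "kwargs": {"fingers": [0,0,0,0], "delta_pos": [[0.005,0,0],[0.005,0,0],[0.005,0,0],[0.005,0,0]], "roll": [0,0,0,0]}}

```text
clock: 24.6
position: [648.5, 29.6, 58.4]
eef_rot: [-1.571, -0.02, 0.025]
wrist_force: [-11.1, -1.1, 9.8]
gripper_width: 0.271
```

```bash
python3 -c "
from h import *
st()"
```

```text
t 24.60 pos [648.5  29.6  58.4] jaw [ 1.     0.029 -0.004] F [-11.1  -1.1   9.8] M [-0.05  2.28  0.17] w 0.271
```

Contact at x = 648.4 with a net push of about 8 N. I'll press slightly more, hold, then relax most of the load and release.

Call:
{"fn": "send_rows", "kwargs": {"fingers": [0,0,0,0,0,0,0], "delta_pos": [[0.005,0,0],[0.008,0,0],[0.008,0,0],[0.008,0,0],[0.008,0,0],[0.008,0,0],[0.008,0,0]], "roll": [0,0,0,0,0,0,0]}}

```text
clock: 25.3
position: [648.5, 29.6, 58.4]
eef_rot: [-1.571, -0.019, 0.026]
wrist_force: [-14.0, -0.0, 11.9]
gripper_width: 0.273
```

Call:
{"fn": "send_rows", "kwargs": {"fingers": [0,0,0,0,0], "delta_pos": [[-0.005,0,0],[-0.01,0,0],[-0.015,0,0],[-0.02,0,0],[-0.02,0,0]], "roll": [0,0,0,0,0]}}

```text
clock: 25.8
position: [648.4, 29.7, 58.4]
eef_rot: [-1.571, -0.021, 0.024]
wrist_force: [-7.4, -0.0, 7.5]
gripper_width: 0.27
```

```bash
python3 -c "
from h import *
st()
get_image('side')
for t in('bar_center','fence'):print([(np.round(r['point'],1).tolist(),round(r['score'],2)) for r in tip_of(t,'side')])
"
```

```text
t 25.80 pos [648.4  29.7  58.4] jaw [ 1.     0.029 -0.001] F [-7.4 -0.   7.5] M [-0.01  1.47  0.19] w 0.270
[([646.7, 28.4, 57.3], 0.68)]
[([694.0, 33.0, 37.1], 0.94)]
```

Call:
{"fn": "send_rows", "kwargs": {"fingers": [0.3,0.33,0.36,0.4,0.4,0.4], "delta_pos": [[0,0,0],[0,0,0],[0,0,0],[0,0,0],[0,0,0.01],[0,0,0.01]], "roll": [0,0,0,0,0,0]}}

```text
clock: 26.55
position: [649.7, 29.5, 59.0]
eef_rot: [-1.571, -0.022, 0.022]
wrist_force: [-0.8, -0.0, -0.7]
gripper_width: 0.404
```

Call:
{"fn": "send_rows", "kwargs": {"fingers": [0.4,0.4,0.4,0.4,0.4,0.4], "delta_pos": [[0,0,0.1],[0,0,0.25],[0,0,0.5],[0,0,0.8],[0,0,1],[0,0,1]], "roll": [0,0,0,0,0,0]}}

```text
clock: 27.15
position: [651.2, 29.7, 163.4]
eef_rot: [-1.57, -0.027, 0.017]
wrist_force: [0.5, 0.6, -0.3]
gripper_width: 0.399
```

Call:
{"fn": "send_rows", "kwargs": {"fingers": [0.4,0.4,0.4,0.4], "delta_pos": [[-0.4,0,0.1],[-0.8,0,0.2],[-1,0,0.2],[-1,0,0.2]], "roll": [0,0,0,0]}}

```text
clock: 27.55
position: [547.1, 29.6, 179.3]
eef_rot: [-1.571, -0.022, 0.022]
wrist_force: [-0.3, -0.4, 0.6]
gripper_width: 0.399
```

Call:
{"fn": "send_rows", "kwargs": {"fingers": [0.4,0.4,0.4,0.4], "delta_pos": [[-0.4,0.4,0],[-0.8,0.8,0],[-1,1,0],[-1,1,0]], "roll": [0,0,0,0]}}

```text
clock: 27.95
position: [447.1, 132.0, 178.6]
eef_rot: [-1.57, -0.025, 0.026]
wrist_force: [1.0, -0.2, -0.6]
gripper_width: 0.4
```

Call:
{"fn": "send_rows", "kwargs": {"fingers": [0.4,0.4,0.4,0.4], "delta_pos": [[-0.4,0.4,0],[-0.8,0.8,0],[-1,1,0],[-1,1,0]], "roll": [0,0,0,0]}}

```text
clock: 28.35
position: [347.7, 232.2, 178.7]
eef_rot: [-1.57, -0.026, 0.027]
wrist_force: [0.7, -0.1, -0.5]
gripper_width: 0.401
```

Call:
{"fn": "send_rows", "kwargs": {"fingers": [0.4,0.4,0.4,0.4], "delta_pos": [[0,0.4,0],[0,0.8,0],[0,1,0],[0,1,0]], "roll": [0,0,0,0]}}

```text
clock: 28.75
position: [350.8, 331.6, 177.9]
eef_rot: [-1.571, -0.024, 0.024]
wrist_force: [-0.0, -0.2, -0.9]
gripper_width: 0.4
```

```bash
python3 - <<'E'
from h import *
st()
a=get_image('side');b=get_image('top')
g=cv2.cvtColor(b,6)
L=cv2.createLineSegmentDetector().detect(g[125:225,205:350])[0][:,0]
for l in L:
    n=np.hypot(l[2]-l[0],l[3]-l[1])
    if n<45 or abs(l[2]-l[0])<20: continue
    p,q=l[:2]+[205,125],l[2:]+[205,125]
    for z in(75,):
        A,B=back('top',p,z),back('top',q,z);d=B-A
        print(p.round(1),q.round(1),A[:2].round(1),B[:2].round(1),'yaw %.4f'%np.arctan(-d[0]/d[1]))
for c in('side','top'):
  for t in('bar_center','fence','pack1','flux','tape','driver'):print(c,t,[(np.round(r['point'],1).tolist(),round(r['score'],2)) for r in tip_of(t,c)][:6])
a=cv2.resize(a[110:290,240:420],(400,400),interpolation=2);b=cv2.resize(b[125:225,210:350],(400,286),interpolation=2)
b=cv2.copyMakeBorder(b,0,114,0,0,0)
cv2.imwrite('pics/s9.png',np.hstack([a,b]))
E
```

```text
t 28.75 pos [350.8 331.6 177.9] jaw [ 1.    0.03 -0.  ] F [-0.  -0.2 -0.9] M [-0.08 -0.   -0.02] w 0.400
[315.6 155.1] [239.4 156.9] [664.7 -69.1] [658.9 118.4] yaw 0.0311
[235.6 145.3] [330.6 143.3] [687.9 128.1] [ 694.6 -106.2] yaw 0.0285
[334.4 139.2] [221.9 141.6] [ 705.  -115.5] [697.1 161.9] yaw 0.0284
[238.1 166.7] [315.7 164.8] [634.7 121.1] [640.5 -69.1] yaw 0.0308
[219.3 207.7] [296.9 205.6] [533.1 165.3] [539.4 -23.3] yaw 0.0339
[266.9 170.5] [301.7 202.1] [625.5  50.6] [548.1 -34.9] yaw -0.7356
[314.4 168.6] [268.1 169.3] [631.1 -66. ] [628.6  47.5] yaw 0.0226
[241.8 134.5] [333.1 132.4] [715.2 113.1] [ 722.2 -112.5] yaw 0.0310
side bar_center [([645.9, 29.7, 53.9], 0.58)]
side fence [([693.6, 28.0, 33.5], 0.81), ([511.3, 29.2, 39.9], 0.5)]
side pack1 [([428.7, 140.8, -1.3], 0.91), ([678.4, -61.4, 29.9], 0.81), ([457.6, -143.5, -0.2], 0.74), ([621.8, -205.4, 2.3], 0.67), ([675.8, 119.1, 33.0], 0.57), ([697.0, 31.7, 35.3], 0.44)]
side flux [([725.8, 276.1, -3.8], 0.87)]
side tape [([542.5, -313.8, 0.1], 0.86), ([678.4, -63.4, 30.7], 0.19)]
side driver [([327.5, -277.3, -2.9], 0.77), ([538.3, -315.7, -1.7], 0.41)]
top bar_center [([645.4, 28.0, 53.4], 0.9)]
top fence []
top pack1 [([461.0, -146.2, 1.9], 0.86), ([679.4, -63.9, 30.4], 0.79), ([625.0, -209.9, -3.2], 0.73), ([672.2, 28.7, 26.9], 0.68), ([674.0, 117.5, 30.0], 0.62), ([430.5, 143.6, -2.6], 0.58)]
top flux [([729.8, 277.1, -0.3], 0.65)]
top tape [([546.2, -319.2, 0.7], 0.92)]
top driver [([326.0, -279.9, 3.4], 0.59), ([713.7, 29.7, 23.4], 0.36)]
```

View pics/s9.png

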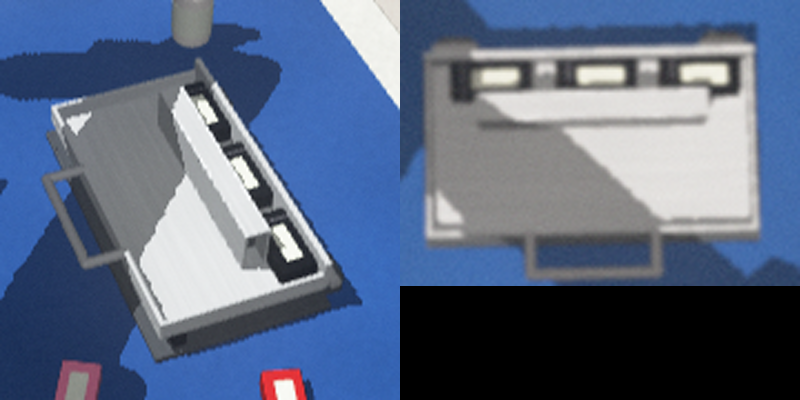

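The final view shows the row along the fence and the bar flush against it. Bar yaw is 0.031, fence 0.0285, and the bar is centred within about 3 mm. Handing in.

```bash
python3 -c "
from rig import *
print(hand_in(),sense()['clock'])"
```

```text
the job is handed in; nothing more can be done
the job is handed in; nothing more can be done
```

The job is handed in, with about 29 s of the 66 s used. No verdict is reported, so this rests on my own checks.

**What I did:**
- **Row:** I lifted the tray by its handle to about 0.69 rad. The middle pack stuck on its corner at 0.5 rad, so I tilted further and shook it gently until it lay flush. I then lowered the tray slowly until it was firmly seated, with 21 N on the handle.
- **Bar:** I stood the bar on the tray floor about 11 mm short of the row and slid it up to contact. I pressed with about 14 N at the wrist, of which roughly 3–4 N was sliding friction. After easing the load, I let go and retreated.

**Last checks:**
- **Packs:** all three lie along the fence in both cameras.
- **Bar:** it is within about 0.003 rad of parallel to the fence and within about 3 mm of centred. Contact came at x = 648.4 mm, which puts the bar 45–46 mm from the network's fence estimates.
- **Bystanders:** tape, bottle and screwdriver match their starting positions to within detection noise.

**Not fully confirmed or in disagreement:**
- The force on each pack was inferred from the wrist, not measured directly.
- While gripped, the bar's centre was once estimated at 57 mm high instead of 52.5 mm. After release both cameras gave about 53.5 mm.
- One low-score detection in the final side view put the middle pack about 20 mm too far back. The top camera and the picture contradict it.

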